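# Start the clamp nut on a sieve tower

## Task

The hex nut that clamps the lid of the sieve tower is lying on the bench. Set it on the stud in the middle of the lid; unless it drops in at once, ease it backwards (counter-clockwise from above) until you feel the thread drop in, then turn it clockwise about a quarter turn so that it is held by the thread, and let go. Do not force it: more than 30 N between nut and stud bruises the thread; leave the jar, dish and brush where they are.

Things in the scene. Friction and masses are not known exactly. Their poses are not given: they have to be found in the camera images.
- nut_center (a point): centre of the loose plain steel hex nut (half-way up, on its axis; z up). 46 mm across flats, 53 mm across corners, 44 mm high, about 0.33 kg, upright on the bench, thread end down; flat normals along its x axis and every 60 deg from it. Bore 31 mm, with three inner lugs (3 mm wide, 2.5 mm thick, in to a 23 mm circle) 120 deg apart, undersides 3.5 mm above its bottom
- stud_land (a point): point on the axis of the fixed upright steel stud, at its thread's flat top lands (z up; x, y say nothing of where the thread starts: unknown, new each time). The top is a crown of three lands, each about 80 deg long with a 4 mm raised stop at its clockwise end, then an open gap of about 40 deg. A nut on the lands has its centre about 18.5 mm above this point (22.5 if on the stops)
- stud_tip (a point): top of the stud's smooth nose, on the axis, 14 mm above the lands; nose 20 mm diameter, its top 6 mm tapering to 10 mm. On the lands the nut jams clockwise at the stops; eased counter-clockwise (120 deg at most) its lugs come over the gaps, with some 20 deg of play, and it can sink about 7 mm (centre 10.5 to 12 mm above the lands); beyond that the lands block it
- stud_foot (a point): point on the stud's axis at the lid's top face, 34 mm below the lands. Thread right-handed, three starts, 28 mm diameter, 24 mm advance per turn: once dropped in, turning the nut clockwise takes it down under the lands, with about 2.5 mm axial play; it stays where it is left
- jar: bystander: closed glass jar, 64 mm diameter, 85 mm high, origin at the centre of its underside
- boat: bystander: white plastic weighing dish, 84 mm diameter, 22 mm high, origin at the centre of its underside
- brush: bystander: sieve brush lying on the bench, 170 mm long, along its x axis
- sieve: fixed round sieve tower, 216 mm diameter, flat lid top 60 mm above the bench, with the stud at its centre; origin at the centre of its underside
- nut: the same nut; origin at the centre of its bottom face
There are look-alikes about, which are no part of the job. Of the things that look like the nut, the middle-sized one is meant.

How it is judged:
On the way:
1. the nut is on the stud: over its axis within 3 mm and level, its bottom below the tip of the nose (horizontal distance between nut_center and stud_land below 0.003 m and angle between the z axis of nut_center and the z axis of stud_land, either way round below 0.12 rad and z of nut_center in the frame of stud_land below 0.03 m), for 0.2 s.
At the end, for the whole second after the job is handed in: the nut stands level (within 0.12 rad) on the stud's axis (within 3 mm), at rest and released, its centre less than 8.5 mm above the lands: dropped in and turned clockwise by at least about 30 to 50 degrees, so that its lugs are under the lands (horizontal distance between nut_center and stud_land below 0.003 m and angle between the z axis of nut_center and the z axis of stud_land, either way round below 0.12 rad and z of nut_center in the frame of stud_land below 0.0085 m and linear speed of nut below 0.01 m/s and angular speed of nut below 0.1 rad/s); the robot touches nothing.
It fails at once if the nut is forced against the stud or sieve tower with more than 30 N (contact force between nut and sieve above 30 N).
It fails at once if a bystander (jar, dish or brush) is moved more than 20 mm (distance of any of jar, boat, brush from where it was at the start of the episode above 0.02 m).
It also fails if it takes over 72 s, if anything falls off the work surface, if the arm or the gripper's body presses on something with over 40 N, if the wrist force passes 120 N, or if a joint passes its speed limit or range.

## Robot

A 6-joint arm with a two-finger parallel gripper is mounted at the origin on the work surface. World frame = base frame: x ahead of the robot, y to its left, z up, the work surface at z = 0. Lengths are in m, angles in rad, forces in N, time in s.
With the tool pointing down it reaches from about 0.3 to 1 m from the base axis. Payload 5.1 kg.
Tool frame: the origin (TCP) lies where the fingers leave the gripper's body, on its centre line; the fingertips stand 78 mm ahead of it and the grasp point (between the pads) lies 59 mm ahead of it; z points along the fingers, y is the line along which they close (so a half turn about z gives the same grasp; the last joint's range is limited). The gripper opens to 95 mm and grips with 3 to 60 N. Pads are 20 mm wide; open, the fingers measure 119 mm over their backs; the gripper's body (75 mm by 180 mm) begins 59 mm behind the grasp point.
Start: joints at [-1.215, 0.124, 1.65, -0, 1.367, -0.083], TCP at [0.276, -0.588, 0.292] pointing down, gripper open.
Joint ranges: [-2.61, 2.61], [-1.02, 2.33], [0.03, 2.71], [-1.35, 4.49], [0.32, 2.68], [-2.91, 2.91]. Speed limits (rad/s): [2.57, 2.57, 3.14, 3.14, 3.14, 3.14].

## Interface

Orientations are given as a unit quaternion [x, y, z, w].
In Python, from cell import state, imaging, manip gives the robot as it stands.
- The arm moves only by the shell command python3 -m handwheel 'ROWS' [OPENING] [FORCE]. ROWS is JSON, a list of rows, each a list of 6 numbers: the shift along the tool's x, y, z in units of 0.75 m (1.0 is 0.75 m), then the turn, a rotation vector about the tool's x, y, z in units of 90 degrees (1.0 is 90 degrees). In form: [[dx, dy, dz, wx, wy, wz], ...]. A call has 1 to 10 rows; each row is the pose to reach, as a shift and turn from the pose commanded when the call began, along the tool's axes at that moment; what a row does not reach only later rows make up. A row lasts 1/12 s, in which the tool goes at most 41.7 mm and 7.16 degrees, less where a joint would pass 70% of its speed; a pose out of reach is approached as far as the arm can. A call with a number of a shift or a turn outside -1 to 1 is refused whole. A call with a gripper value outside its range is refused whole. OPENING is the closure, from -1 (fully open) to 1 (shut), set as the call begins (- or left out, the last holds). The fingers move at their own pace and stop on an object; FORCE is the grip in N (left out, the last holds). Time passes only in rows, so rows that repeat a pose let the fingers close. It gives the time, the measured TCP pose, the force, the opening and the grip force at its end, in the units of the state.
- state(): the state, without advancing time (a new reading comes with each control period).
- imaging.camera(name): name is "scene" or "side" or "wrist"; returns the picture (384x512x3 uint8, red, green, blue); there is no depth.
- imaging.camera_params(name): a dict with "fx", "fy", "cx", "cy" (pixels), "pose" (4x4, takes a point from camera to world coordinates). Camera axes: x right, y down, z forward; pixel columns grow to the right and rows downward; lengths in m; the calibration is good to about 2 mm. The wrist camera is an equidistant fisheye: a pixel r from the principal point sees the ray r / f radians off the axis. A picture is of the moment at which its call begins: read the wrist's pose just before it. camera_params takes no time and is no camera call; for the wrist camera it gives the pose at the moment of the call.
- manip.hand_in(): hands the job in; it is judged then, once.
Trained networks look in the newest picture that a camera, given by its name, has taken for a name from the list of things; names that differ only in an ending like _2 or _b are one class to them, and where a whole thing is asked for, a point or a joint stands for the part that bears it (a point fixed in the world has none). Each returns a list of dicts, best first, with "conf" (0 to 1); they miss things now and then, are a little off and sometimes report something else, mostly with a low value. They report only what shows in the picture. A call takes as long as a camera call. They do not tell look-alikes from the thing itself.
- imaging.search_frame(camera, query): "bbox" ([left, top, right, bottom] in pixels, round what is visible of it).
The state is a dict: "clock": time; "q": joint angles; "qd": joint speeds; "joint_efforts": joint torques, N m; "position": TCP position; "ee_rot": TCP orientation; "ft_force": force on the tool from outside, world axes, zero at the start; "wrist_torque": the same for the moment, N m; "grip_width": finger opening in m; "finger_force": force on a finger pad.
Only numpy, scipy, OpenCV 4.12 (cv2) and the standard library are available. Lean on these libraries where they do the work, as an engineer would, in place of code of your own. Each camera call takes 0.05 s, during which the arm holds its last target. There are 200 camera calls.

## Working session

There is one attempt and no reset: what is moved stays moved. The work goes in short steps, Python scripts to look and compute and a shell command to move; the robot and the scene stay as the last step left them, time stands still between calls to the robot, and variables do not carry over. Pictures are saved under pics/ and viewed, at most 10 in all, crops included, and the job is handed in when it is done.

```bash
mkdir -p pics; cat > h.py <<'E'
import numpy as np, cv2
from cell import state, imaging, manip
from scipy.spatial.transform import Rotation as R
def snap(n,f):
    P=imaging.camera_params(n); im=imaging.camera(n); cv2.imwrite('pics/'+f,im[:,:,::-1]); return P,im
def ray(P,u,v):
    T=np.array(P['pose'])
    return T
def pix2z(P,u,v,z,fish=False):
    T=np.array(P['pose']); x=(u-P['cx'])/P['fx']; y=(v-P['cy'])/P['fy']
    if fish:
        r=np.hypot(x,y); s=np.sin(r)/r if r>1e-9 else 1; d=np.array([x*s,y*s,np.cos(r)])
    else: d=np.array([x,y,1.])
    d=T[:3,:3]@d; return T[:3,3]+d*(z-T[2,3])/d[2]
def proj(P,p,fish=False):
    T=np.array(P['pose']); c=T[:3,:3].T@(np.array(p)-T[:3,3])
    if fish:
        r=np.hypot(c[0],c[1]); th=np.arctan2(r,c[2]); k=th/r if r>1e-9 else 0; return P['cx']+P['fx']*c[0]*k,P['cy']+P['fy']*c[1]*k
    return P['cx']+P['fx']*c[0]/c[2],P['cy']+P['fy']*c[1]/c[2]
E
python3 - <<'E'
from h import *
ims=[]
for n in ['scene','side','wrist']:
    P,im=snap(n,n+'0.png'); ims.append(im)
    print(n,P['fx'],P['cx'],P['cy'],np.round(P['pose'],3).tolist())
    for q in ['nut','sieve','stud_tip','jar','boat','brush']:
        print(q,[(np.round(d['bbox']).tolist(),round(d['conf'],2)) for d in imaging.search_frame(n,q)[:4]])
s=state();print(s['clock'],s['ee_rot'],s['grip_width'])
big=np.vstack([np.hstack(ims[:2]),np.hstack([ims[2],ims[2]*0])])
cv2.imwrite('pics/all0.png',cv2.resize(big,(800,600))[:,:,::-1])
E
```

```text
scene 417.4525942131149 251.11707665300113 191.9733184895174 [[0.878, 0.279, -0.389, 1.037], [0.478, -0.514, 0.712, -0.731], [-0.001, -0.812, -0.584, 0.679], [0.0, 0.0, 0.0, 1.0]]
nut [([178.0, 225.0, 204.0, 250.0], 0.88), ([202.0, 199.0, 227.0, 232.0], 0.55), ([159.0, 249.0, 175.0, 271.0], 0.54)]
sieve [([216.0, 131.0, 290.0, 182.0], 0.78)]
stud_tip [([213.0, 130.0, 289.0, 185.0], 0.61)]
jar [([280.0, 211.0, 311.0, 250.0], 0.61)]
boat [([315.0, 170.0, 344.0, 189.0], 0.75)]
brush [([180.0, 283.0, 235.0, 349.0], 0.67), ([314.0, 171.0, 340.0, 189.0], 0.2)]
side 445.77932314056426 256.767618529343 192.87386992058768 [[0.963, -0.212, 0.165, 0.48], [-0.269, -0.725, 0.634, -0.638], [-0.015, -0.655, -0.756, 0.797], [0.0, 0.0, 0.0, 1.0]]
nut [([212.0, 206.0, 249.0, 248.0], 0.76), ([226.0, 249.0, 248.0, 281.0], 0.66), ([232.0, 285.0, 254.0, 311.0], 0.63)]
sieve [([138.0, 104.0, 230.0, 178.0], 0.97)]
stud_tip [([141.0, 105.0, 227.0, 179.0], 0.66)]
jar [([300.0, 169.0, 330.0, 213.0], 0.85), ([139.0, 107.0, 229.0, 178.0], 0.2)]
boat [([259.0, 116.0, 287.0, 135.0], 0.77)]
brush [([293.0, 300.0, 386.0, 331.0], 0.84)]
wrist 297.3186396354542 251.11730213894 192.16310555295928 [[0.424, -0.875, -0.233, 0.341], [-0.906, -0.41, -0.109, -0.558], [0.0, 0.257, -0.966, 0.384], [0.0, 0.0, 0.0, 1.0]]
nut []
sieve []
stud_tip []
jar []
boat []
brush []
1.05 [9.76024716e-01 2.17659720e-01 2.49570541e-06 4.45654188e-06] 0.0953440410202522
```

View pics/all0.png

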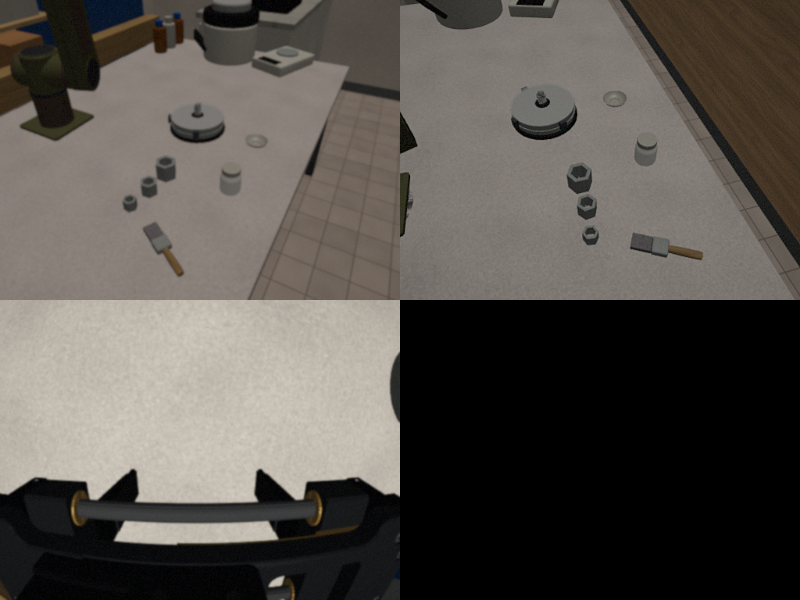

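The picture shows three hex nuts in a row (side camera): large at (230,227), middle at (237,265), small at (243,298). The middle one, (190,238) in scene, should be meant. I'll measure the sizes and confirm in a crop.

```bash
python3 - <<'E'
from h import *
im=cv2.imread('pics/side0.png'); sc=cv2.imread('pics/scene0.png')
a=cv2.resize(im[200:320,190:280],(450,600),interpolation=cv2.INTER_CUBIC)
b=cv2.resize(sc[120:192,208:296],(350,286),interpolation=cv2.INTER_CUBIC)
c=cv2.resize(sc[190:280,150:240],(350,314),interpolation=cv2.INTER_CUBIC)
cv2.imwrite('pics/crop1.png',cv2.convertScaleAbs(np.hstack([a,np.vstack([b,c])]),alpha=1.7))
P={n:imaging.camera_params(n) for n in ['scene','side']}
def tri(u1,u2):
    A=[];B=[]
    for n,u in (('scene',u1),('side',u2)):
        p=P[n];T=np.array(p['pose']);d=T[:3,:3]@np.array([(u[0]-p['cx'])/p['fx'],(u[1]-p['cy'])/p['fy'],1]);d/=np.linalg.norm(d)
        M=np.eye(3)-np.outer(d,d);A.append(M);B.append(M@T[:3,3])
    return np.linalg.lstsq(np.vstack(A),np.hstack(B),rcond=None)[0]
for k,u,v,w in [('mid-scene? a',(191,237.5),(237,265),22),('big',(214.5,215.5),(230.5,227),37),('small',(167,260),(243,298),22)]:
    X=tri(u,v);d=np.linalg.norm(X-np.array(P['side']['pose'])[:3,3]);print(k,np.round(X,4),'width',round(w*d/445.8,4), 'dist',round(d,3))
print('sieve',tri((253,157),(184,141)))
print('jar',tri((295.5,230.5),(315,191)),'boat',tri((329.5,179.5),(273,125.5)))
print('brush',pix2z(P['side'],293,305,0.01),pix2z(P['side'],386,325,0.01))
E
```

```text
mid-scene? a [ 0.5604 -0.1567  0.0182] width 0.0453 dist 0.919
big [ 0.5688 -0.0656  0.0242] width 0.0801 dist 0.965
small [ 0.5529 -0.2339  0.0136] width 0.0436 dist 0.884
sieve [0.51717375 0.2338416  0.02224524]
jar [ 0.77368615 -0.03203075  0.036415  ] boat [0.75914819 0.24376346 0.00946655]
brush [ 0.64215192 -0.2709249   0.01      ] [ 0.79448177 -0.35647264  0.01      ]
```

View pics/crop1.png

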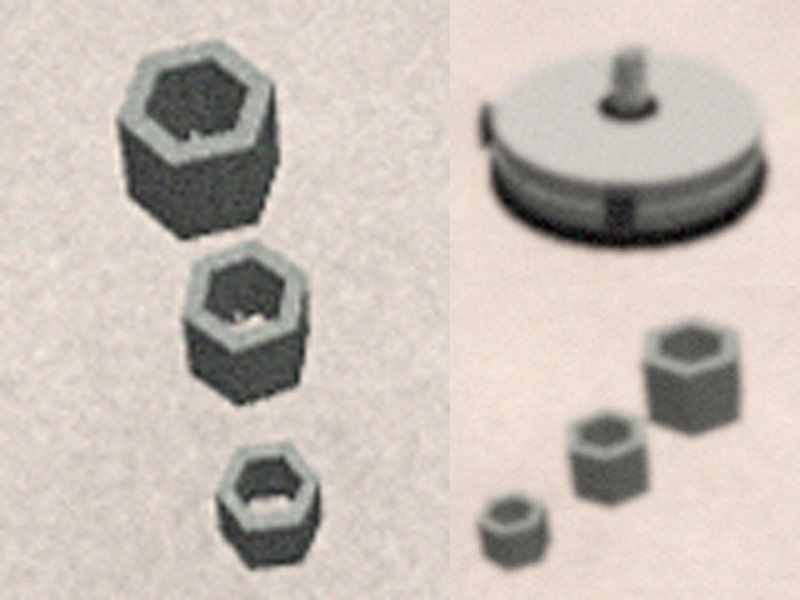

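The enlarged crop confirms it: widths are about 32, 25 and 21 px, i.e. roughly 69, 51 and 41 mm. The middle nut at side (237,265) fits 46/53 mm. Its top-face centre is at about (239.4,259.2). The stud is clear of any obstruction in the middle of the lid.

```bash
cat >> h.py <<'E'
def go(p,yx=None):
    """print shift (units) in tool axes to put grasp point at p with tool x yaw yx (deg)"""
    s=state(); r=R.from_quat(s['ee_rot']); t=np.array(p,float)+[0,0,0.059]
    d=r.inv().apply(t-np.array(s['position']))
    x=r.apply([1,0,0]); cur=np.degrees(np.arctan2(x[1],x[0]))
    print('clk',round(s['clock'],2),'pos',np.round(s['position'],4),'yaw',round(cur,2),'tilt',np.round(r.apply([0,0,1]),3),'q6',round(s['q'][5],3),'F',np.round(s['ft_force'],1),'w',round(s['grip_width'],4))
    print('shift',np.round(d/0.75,4),'rows',round(np.linalg.norm(d)/0.0417,1))
    if yx is not None:
        w=(r.inv()*R.from_euler('z',yx-cur,degrees=True)*r).as_rotvec(); print('turn',np.round(np.degrees(w)/90,4),'rows',round(abs(yx-cur)/7.16,1))
E
python3 - <<'E'
from h import *
P=imaging.camera_params('side')
c=np.array([(258,240),(307,272),(302,325),(238,352),(185,320),(195,262)])/5+[190,200]
X=np.array([pix2z(P,u,v,0.044) for u,v in c]);m=X.mean(0);print('centre',m)
a=np.degrees(np.arctan2(*(X-m)[:,1::-1].T));print('corner angs',np.round(a%60,1),'r',np.linalg.norm(X-m,axis=1).round(4))
# stud
S=imaging.camera_params('scene')
for u in [(184,141)]: print('lid',pix2z(P,*u,0.05))
# wrist cam in tool frame
s=state();W=imaging.camera_params('wrist');r=R.from_quat(s['ee_rot']);T=np.array(W['pose'])
print('cam in tool',r.inv().apply(T[:3,3]-s['position']).round(4),'axis',r.inv().apply(T[:3,2]).round(3))
for z in (0.059,0.1,0.2): print(z,proj(W,np.array(s['position'])-[0,0,z],True))
y=np.mean(a%60)
go([m[0],m[1],0.15],90)
E
```

```text
centre [ 0.56507663 -0.16344522  0.044     ]
corner angs [ 6.5  8.2 11.3  7.8  9.7  8.5] r [0.0261 0.0257 0.0259 0.0263 0.0269 0.0265]
lid [0.51592396 0.2030113  0.05      ]
cam in tool [ 0.0717  0.     -0.0922] axis [-0.257 -0.     0.966]
0.059 (np.float64(251.1200077590019), np.float64(246.4549133422133))
0.1 (np.float64(251.10503733356197), np.float64(220.94924166684282))
0.2 (np.float64(251.08493673573602), np.float64(186.31372751562589))
clk 1.05 pos [ 0.2761 -0.5884  0.2923] yaw 25.14 tilt [ 0. -0. -1.] q6 -0.083 F [-1.1  0.4 -0.4] w 0.0953
shift [ 0.5895 -0.3493  0.111 ] rows 12.5
turn [ 0.      0.     -0.7206] rows 9.1
```

```bash
python3 -m handwheel '[[0.59,-0.35,0.06,0,0,-0.484],[0.59,-0.35,0.06,0,0,-0.484],[0.59,-0.35,0.06,0,0,-0.484],[0.59,-0.35,0.06,0,0,-0.484],[0.59,-0.35,0.06,0,0,-0.484],[0.59,-0.35,0.06,0,0,-0.484],[0.59,-0.35,0.06,0,0,-0.484],[0.59,-0.35,0.06,0,0,-0.484],[0.59,-0.35,0.06,0,0,-0.484],[0.59,-0.35,0.06,0,0,-0.484]]' -1 20
python3 -c "
from h import *
go([0.565,-0.1635,0.17],68.7)"
```

```text
clock: 1.88
position: [0.5101, -0.2432, 0.2561]
ee_rot: [0.826, 0.564, 0.0, 0.0]
ft_force: [0.9, -0.3, 1.0]
grip_width: 0.095
finger_force: 0.0
clk 1.88 pos [ 0.5101 -0.2432  0.2561] yaw 68.7 tilt [ 0.001 -0.    -1.   ] q6 -0.168 F [ 0.9 -0.3  1. ] w 0.095
shift [0.1255 0.0295 0.0362] rows 2.4
turn [-0.  0. -0.] rows 0.0
```

```bash
python3 -m handwheel '[[0.125,0.03,0.036,0,0,0],[0.125,0.03,0.036,0,0,0],[0.125,0.03,0.036,0,0,0],[0.125,0.03,0.036,0,0,0],[0.125,0.03,0.036,0,0,0],[0.125,0.03,0.036,0,0,0]]'
python3 - <<'E'
from h import *
P,im=snap('wrist','w1.png')
print([(np.round(d['bbox']).tolist(),round(d['conf'],2)) for d in imaging.search_frame('wrist','nut')])
go([0.565,-0.1635,0.03],68.7)
cv2.imwrite('pics/w1c.png',cv2.resize(im[60:360,100:400,::-1],(600,600),interpolation=cv2.INTER_CUBIC))
print(proj(P,[.565,-.1635,.044],True))
E
```

```text
clock: 2.38
position: [0.5642, -0.1666, 0.2294]
ee_rot: [0.826, 0.564, -0.0, 0.0]
ft_force: [0.2, -0.3, 0.7]
grip_width: 0.0953
finger_force: 0.0
[([179.0, 57.0, 252.0, 128.0], 0.95), ([247.0, 224.0, 281.0, 261.0], 0.67), ([227.0, 152.0, 274.0, 212.0], 0.59)]
clk 2.48 pos [ 0.564  -0.1671  0.2297] yaw 68.6 tilt [ 0.001 -0.001 -1.   ] q6 -0.006 F [-0.8  0.6  0.5] w 0.0948
shift [ 0.005  -0.0008  0.1876] rows 3.4
turn [-0.      0.     -0.0011] rows 0.0
(np.float64(251.04786751934546), np.float64(186.77115405446085))
```

View pics/w1c.png

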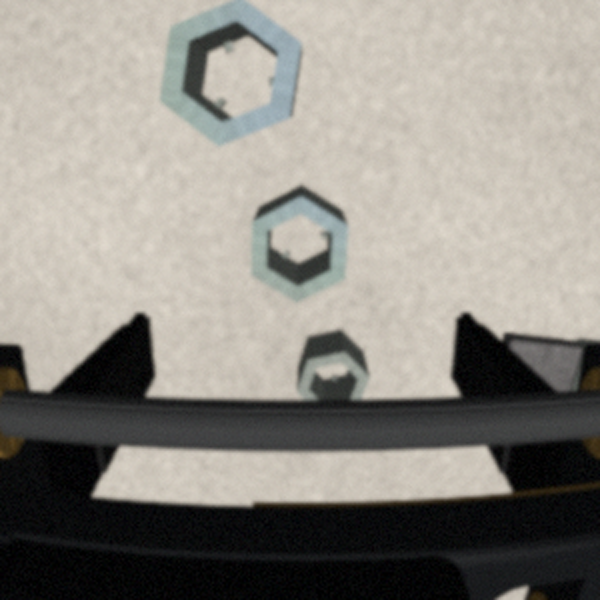

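The wrist crop shows the middle nut with its top-face centre at pixel about (249.8,184). Its flats face the fingers squarely, and both neighbours are clear of them.

```bash
python3 - <<'E'
from h import *
P=imaging.camera_params('wrist'); X=pix2z(P,249.8,184,.044,True); print(X)
go([X[0],X[1],0.028])
E
```

```text
[ 0.56484398 -0.16119457  0.044     ]
clk 2.48 pos [ 0.564  -0.1671  0.2297] yaw 68.6 tilt [ 0.001 -0.001 -1.   ] q6 -0.006 F [-0.8  0.6  0.5] w 0.0948
shift [ 0.0078 -0.0021  0.1902] rows 3.4
```

```bash
python3 -m handwheel '[[0.008,-0.002,0.04,0,0,0],[0.008,-0.002,0.08,0,0,0],[0.008,-0.002,0.12,0,0,0],[0.008,-0.002,0.15,0,0,0],[0.008,-0.002,0.175,0,0,0],[0.008,-0.002,0.19,0,0,0],[0.008,-0.002,0.19,0,0,0],[0.008,-0.002,0.19,0,0,0]]' -1
python3 -m handwheel '[[0,0,0,0,0,0],[0,0,0,0,0,0],[0,0,0,0,0,0],[0,0,0,0,0,0],[0,0,0,0,0,0],[0,0,0,0,0,0],[0,0,0,0,0,0],[0,0,0,0,0,0]]' 0.3 25
python3 -c "
from h import *
go([0.565,-0.161,0.028])"
```

```text
clock: 3.15
position: [0.565, -0.1605, 0.0868]
ee_rot: [0.826, 0.564, 0.0, 0.0]
ft_force: [-0.6, 0.1, 1.3]
grip_width: 0.0955
finger_force: 0.0
clock: 3.82
position: [0.5651, -0.1597, 0.0864]
ee_rot: [0.826, 0.564, -0.0, -0.0]
ft_force: [-0.4, 0.6, 0.3]
grip_width: 0.0471
finger_force: 0.0
clk 3.82 pos [ 0.5651 -0.1597  0.0864] yaw 68.71 tilt [-0.  0. -1.] q6 0.005 F [-0.4  0.6  0.3] w 0.0471
shift [-0.0017  0.0006 -0.0008] rows 0.0
```

```bash
python3 -m handwheel '[[0,0,0,0,0,0],[0,0,0,0,0,0],[0,0,0,0,0,0],[0,0,0,0,0,0]]' 0.3 25
python3 -m handwheel '[[0,0,-0.03,0,0,0],[0,0,-0.08,0,0,0],[0,0,-0.13,0,0,0],[0,0,-0.18,0,0,0],[0,0,-0.2,0,0,0],[0,0,-0.2,0,0,0]]'
python3 - <<'E'
from h import *
go([0.517,0.2,0.22])
for n in ['scene','side']:
    P,im=snap(n,n+'2.png')
im=cv2.imread('pics/side2.png');sc=cv2.imread('pics/scene2.png')
a=cv2.resize(im[90:190,130:240],(440,400),interpolation=cv2.INTER_CUBIC)
b=cv2.resize(sc[125:187,208:298],(360,248),interpolation=cv2.INTER_CUBIC); b=cv2.copyMakeBorder(b,0,152,0,0,cv2.BORDER_CONSTANT)
cv2.imwrite('pics/crop2.png',cv2.convertScaleAbs(np.hstack([a,b]),alpha=1.7))
# lid-rim circle predictions
P=imaging.camera_params('side');S=imaging.camera_params('scene')
for x,y in [(.517,.2),(.517,.21),(.517,.22)]:
    print([np.round(proj(p,[x,y,z]),1).tolist() for p in (P,S) for z in (.06,.108)])
E
```

```text
clock: 4.15
position: [0.5651, -0.1597, 0.0864]
ee_rot: [0.826, 0.564, -0.0, -0.0]
ft_force: [-1.2, 0.1, 1.4]
grip_width: 0.0464
finger_force: 24.6
clock: 4.65
position: [0.5672, -0.1605, 0.2418]
ee_rot: [0.826, 0.564, 0.003, 0.004]
ft_force: [0.8, -0.2, -2.5]
grip_width: 0.0463
finger_force: 24.6
clk 4.65 pos [ 0.5672 -0.1605  0.2418] yaw 68.7 tilt [ 0.009 -0.003 -1.   ] q6 0.005 F [ 0.8 -0.2 -2.5] w 0.0463
shift [ 0.4236 -0.2365 -0.0518] rows 8.8
[[184.1, 138.7], [181.3, 123.6], [247.5, 151.1], [247.4, 136.6]]
[[183.4, 136.1], [180.6, 121.0], [249.2, 149.6], [249.1, 135.1]]
[[182.7, 133.5], [179.9, 118.4], [250.8, 148.1], [250.8, 133.7]]
```

View pics/crop2.png

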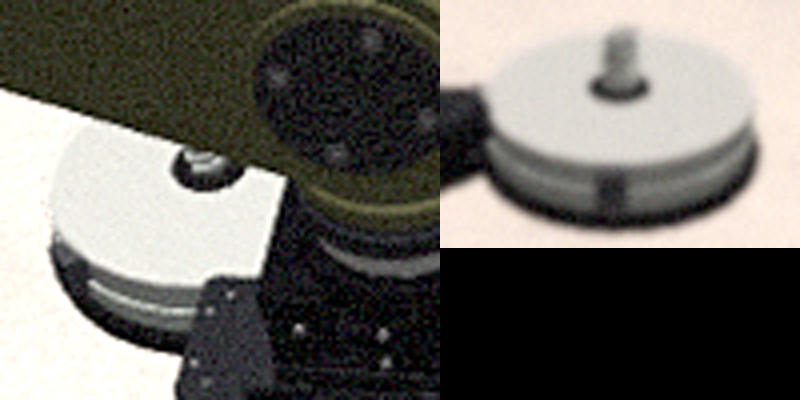

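```bash
python3 - <<'E'
from h import *
P=imaging.camera_params('side');S=imaging.camera_params('scene')
a=pix2z(P,182,131.3,.06);b=pix2z(S,252.9,146.8,.06);print(a,b, pix2z(S,254,131.7,.108),pix2z(P,182,118,.108))
m=(a+b)/2; d=np.radians(68.7)
go([m[0]-.08*np.cos(d),m[1]-.08*np.sin(d),.17],68.7)
E
```

```text
[0.51654398 0.22856127 0.06      ] [0.51880025 0.2297673  0.06      ] [0.51942412 0.23526094 0.108     ] [0.52199225 0.21990756 0.108     ]
clk 4.75 pos [ 0.5646 -0.1596  0.2355] yaw 68.7 tilt [-0.001  0.    -1.   ] q6 0.005 F [-0.1  0.2 -3.8] w 0.0462
shift [ 0.3535 -0.2467  0.0088] rows 7.8
turn [-0. -0. -0.] rows 0.0
```

```bash
python3 -m handwheel '[[0.045,-0.032,0,0,0,0],[0.09,-0.063,0,0,0,0],[0.135,-0.094,0,0,0,0],[0.18,-0.126,0,0,0,0],[0.225,-0.157,0,0,0,0],[0.27,-0.188,0,0,0,0],[0.31,-0.216,0.005,0,0,0],[0.34,-0.237,0.009,0,0,0],[0.353,-0.247,0.009,0,0,0],[0.353,-0.247,0.009,0,0,0]]'
python3 -m handwheel '[[0,0,0,0,0,0],[0,0,0,0,0,0],[0,0,0,0,0,0]]'
python3 - <<'E'
from h import *
go([0.5177,0.2292,.17],68.7)
P,im=snap('wrist','w3.png')
for z in (.06,.094,.108): print(z,proj(P,[.5177,.2292,z],True))
cv2.imwrite('pics/w3c.png',cv2.resize(im[40:290,100:400,::-1],(720,600),interpolation=cv2.INTER_CUBIC))
E
```

```text
clock: 5.58
position: [0.4864, 0.1559, 0.2261]
ee_rot: [0.825, 0.566, -0.003, -0.001]
ft_force: [-0.8, 0.6, -3.1]
grip_width: 0.0464
finger_force: 24.6
clock: 5.83
position: [0.4889, 0.153, 0.2291]
ee_rot: [0.826, 0.564, -0.001, 0.0]
ft_force: [0.2, 0.2, -2.7]
grip_width: 0.0462
finger_force: 24.6
clk 5.83 pos [0.4889 0.153  0.2291] yaw 68.6 tilt [-0.001 -0.001 -1.   ] q6 0.572 F [ 0.2  0.2 -2.7] w 0.0462
shift [ 0.1086 -0.0013  0.    ] rows 2.0
turn [-0.     -0.     -0.0011] rows 0.0
0.06 (np.float64(250.3997059043476), np.float64(103.60111585054692))
0.094 (np.float64(250.27677953159355), np.float64(101.98537000173293))
0.108 (np.float64(250.21474397262392), np.float64(101.17057196157573))
```

View pics/w3c.png

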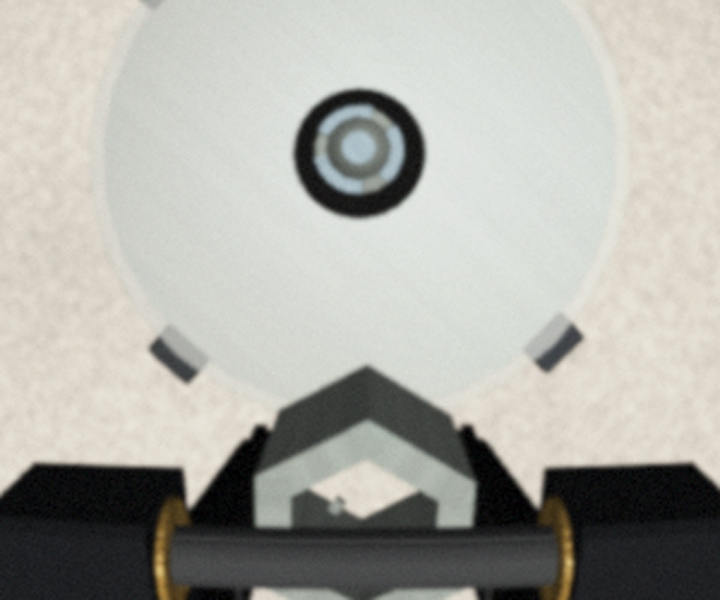

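The wrist crop shows the stud's land ring centred at pixel (250,102.1) and its tip at (249.2,100.8). These agree with the predictions to under 1 px. The held nut's front apexes are at about (253.3,215) for the top and (253,192.5) for the bottom, and I'll check its position in the grip from them.

```bash
python3 - <<'E'
from h import *
s=state();P=imaging.camera_params('wrist');r=R.from_quat(s['ee_rot']);g=np.array(s['position'])+r.apply([0,0,.059])
for h,px in ((.016,(253.3,215)),(-.028,(253,192.5))):
    print(proj(P,g+r.apply([.0266,0,-h]),True)); X=pix2z(P,*px,g[2]+h,True); print(r.inv().apply(X-g))
for px,z in (((250,102.1),.094),((249.2,100.8),.108),((250,103.75),.06)):
    X=pix2z(P,*px,z,True); print(X,r.inv().apply(X-g))
E
```

```text
(np.float64(251.95017631349637), np.float64(210.75622281347216))
[ 0.02444695  0.00064982 -0.01601175]
(np.float64(251.74170228709582), np.float64(188.25273224343854))
[0.02386928 0.00078431 0.0279885 ]
[0.51766059 0.22925506 0.094     ] [ 0.08149849 -0.00117561  0.0763564 ]
[0.51731042 0.22976973 0.108     ] [ 0.08184316 -0.00169297  0.06235636]
[0.51753129 0.22927098 0.06      ] [ 0.08148223 -0.00129341  0.11035644]
```

```bash
python3 -m handwheel '[[0.04,-0.001,0,0,0,0],[0.08,-0.002,0,0,0,0],[0.1113,-0.0024,0,0,0,0],[0.1113,-0.0024,0,0,0,0],[0.1113,-0.0024,0.02,0,0,0],[0.1113,-0.0024,0.035,0,0,0],[0.1113,-0.0024,0.045,0,0,0],[0.1113,-0.0024,0.052,0,0,0],[0.1113,-0.0024,0.052,0,0,0],[0.1113,-0.0024,0.052,0,0,0]]'
python3 - <<'E'
from h import *
go([0.5177,0.2292,.1185],68.7)
for n in ['scene','side']: snap(n,n+'4.png')
sc=cv2.imread('pics/scene4.png');im=cv2.imread('pics/side4.png')
cv2.imwrite('pics/crop4.png',cv2.convertScaleAbs(np.hstack([cv2.resize(sc[95:185,205:295],(400,400),interpolation=cv2.INTER_CUBIC),cv2.resize(im[80:180,130:230],(400,400),interpolation=cv2.INTER_CUBIC)]),alpha=1.7))
E
```

```text
clock: 6.72
position: [0.5172, 0.2321, 0.1904]
ee_rot: [0.826, 0.564, -0.0, -0.0]
ft_force: [-0.3, -0.4, -3.3]
grip_width: 0.0462
finger_force: 24.6
clk 6.72 pos [0.5172 0.2321 0.1904] yaw 68.66 tilt [-0.001 -0.    -1.   ] q6 0.7 F [-0.3 -0.4 -3.3] w 0.0462
shift [-0.0034  0.002   0.0172] rows 0.3
turn [-0.     -0.     -0.0005] rows 0.0
```

View pics/crop4.png

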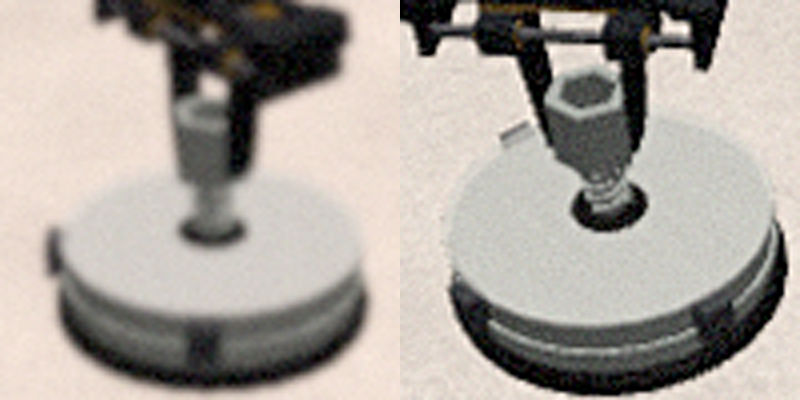

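The picture shows the nut over the stud's nose, visually coaxial in both views within about 1–2 mm. I'll descend in small steps with force checks.

```bash
python3 -m handwheel '[[0,0,0.0015,0,0,0],[0,0,0.003,0,0,0],[0,0,0.0045,0,0,0],[0,0,0.006,0,0,0],[0,0,0.006,0,0,0]]' - 15; python3 -m handwheel '[[0,0,0.001,0,0,0],[0,0,0.002,0,0,0],[0,0,0.003,0,0,0],[0,0,0.004,0,0,0],[0,0,0.004,0,0,0]]'; python3 -c "
from h import *
s=state();print(s['wrist_torque'])"
```

```text
clock: 7.23
position: [0.5172, 0.2327, 0.1859]
ee_rot: [0.826, 0.564, -0.0, -0.0]
ft_force: [-0.3, 0.3, -3.1]
grip_width: 0.0466
finger_force: 14.8
clock: 7.65
position: [0.5172, 0.2326, 0.183]
ee_rot: [0.826, 0.564, -0.0, -0.0]
ft_force: [0.4, 0.2, -2.6]
grip_width: 0.0463
finger_force: 14.8
[-0.01152407 -0.04672168  0.02794965]
```

```bash
for i in 1; do python3 -m handwheel '[[0,0,0.001,0,0,0],[0,0,0.002,0,0,0],[0,0,0.0027,0,0,0],[0,0,0.0027,0,0,0]]'; python3 -m handwheel '[[0,0,0.0007,0,0,0],[0,0,0.0013,0,0,0],[0,0,0.0013,0,0,0]]'; done
```

```text
clock: 7.98
position: [0.5172, 0.2326, 0.181]
ee_rot: [0.826, 0.564, -0.0, -0.0]
ft_force: [0.9, -0.7, -3.3]
grip_width: 0.0468
finger_force: 14.8
clock: 8.23
position: [0.5173, 0.2326, 0.1801]
ee_rot: [0.826, 0.564, -0.0, -0.0]
ft_force: [1.0, 0.4, -3.3]
grip_width: 0.0466
finger_force: 14.8
```

```bash
python3 -m handwheel '[[0,0,0.0007,0,0,0],[0,0,0.0013,0,0,0],[0,0,0.0013,0,0,0]]'; python3 -m handwheel '[[0,0,0.0007,0,0,0],[0,0,0.0013,0,0,0],[0,0,0.0013,0,0,0]]'
```

```text
clock: 8.48
position: [0.5173, 0.2326, 0.1791]
ee_rot: [0.826, 0.564, -0.0, -0.0]
ft_force: [-0.3, -0.6, -2.9]
grip_width: 0.0466
finger_force: 14.8
clock: 8.73
position: [0.5173, 0.2326, 0.1781]
ee_rot: [0.826, 0.564, -0.0, -0.0]
ft_force: [-0.2, -0.4, -3.3]
grip_width: 0.0464
finger_force: 14.8
```

```bash
python3 -m handwheel '[[0,0,0.0007,0,0,0],[0,0,0.0013,0,0,0],[0,0,0.0013,0,0,0]]'
```

```text
clock: 8.98
position: [0.5173, 0.2326, 0.1772]
ee_rot: [0.826, 0.564, -0.0, -0.0]
ft_force: [0.6, 0.2, -2.7]
grip_width: 0.0468
finger_force: 14.8
```

```bash
python3 -m handwheel '[[0,0,0.0007,0,0,0],[0,0,0.0013,0,0,0],[0,0,0.0013,0,0,0]]'
```

```text
clock: 9.23
position: [0.5174, 0.2327, 0.1765]
ee_rot: [0.826, 0.564, 0.0, 0.0]
ft_force: [1.1, 0.1, -2.8]
grip_width: 0.0468
finger_force: 14.8
```

```bash
python3 -m handwheel '[[0,0,0.0007,0,0,0],[0,0,0.0013,0,0,0],[0,0,0.0013,0,0,0]]'
```

```text
clock: 9.48
position: [0.5175, 0.2328, 0.1762]
ee_rot: [0.826, 0.564, 0.0, 0.0]
ft_force: [-2.4, -0.8, 3.8]
grip_width: 0.0464
finger_force: 14.8
```

Contact is on the lands: z fits 18.5 within calibration, at about 7 N. Now I'll ease counter-clockwise, keeping the nut axis fixed because the nut sits about 2 mm off the tool axis.

```bash
python3 -m handwheel '[[0,-0.0002,0,0,0,-0.05],[0,-0.0004,0,0,0,-0.1],[0,-0.0004,0,0,0,-0.1]]';python3 -m handwheel '[[0,-0.0002,0,0,0,-0.05],[0,-0.0004,0,0,0,-0.1],[0,-0.0004,0,0,0,-0.1]]'; python3 -c "
from h import *
s=state();print(s['wrist_torque'])"
```

```text
clock: 9.73
position: [0.5176, 0.233, 0.1762]
ee_rot: [0.778, 0.628, 0.001, 0.0]
ft_force: [-0.3, 0.1, 3.2]
grip_width: 0.0462
finger_force: 14.8
clock: 9.98
position: [0.5173, 0.2329, 0.1762]
ee_rot: [0.727, 0.686, 0.001, 0.0]
ft_force: [-0.8, -0.2, 4.0]
grip_width: 0.0463
finger_force: 14.7
[-0.16599964  0.06067802  0.05047304]
```

```bash
python3 -m handwheel '[[0,-0.0002,0,0,0,-0.05],[0,-0.0004,0,0,0,-0.1],[0,-0.0004,0,0,0,-0.1]]';python3 -m handwheel '[[0,-0.0002,0,0,0,-0.05],[0,-0.0004,0,0,0,-0.1],[0,-0.0004,0,0,0,-0.1]]'
```

```text
clock: 10.23
position: [0.5169, 0.233, 0.1762]
ee_rot: [0.672, 0.741, 0.001, 0.0]
ft_force: [-1.6, -1.0, 4.0]
grip_width: 0.0465
finger_force: 14.8
clock: 10.48
position: [0.5165, 0.2329, 0.176]
ee_rot: [0.612, 0.791, 0.0, 0.0]
ft_force: [-0.9, -0.2, 5.9]
grip_width: 0.0462
finger_force: 14.8
```

```bash
python3 -m handwheel '[[0,-0.0002,0,0,0,-0.05],[0,-0.0004,0,0,0,-0.1],[0,-0.0004,0,0,0,-0.1]]'
```

```text
clock: 10.73
position: [0.5162, 0.2326, 0.1754]
ee_rot: [0.548, 0.836, 0.0, 0.001]
ft_force: [2.6, -1.1, -1.6]
grip_width: 0.0465
finger_force: 14.7
```

Force vanished and z fell: the lugs are over the gaps. I'll try sinking.

```bash
python3 -m handwheel '[[0,0,0.0007,0,0,0],[0,0,0.0013,0,0,0],[0,0,0.0013,0,0,0]]'
```

```text
clock: 10.98
position: [0.5164, 0.2325, 0.1744]
ee_rot: [0.548, 0.837, 0.0, 0.001]
ft_force: [2.4, -2.4, 1.7]
grip_width: 0.0468
finger_force: 14.7
```

```bash
python3 -m handwheel '[[0,-0.0002,0,0,0,-0.05],[0,-0.0002,0,0,0,-0.05]]'; python3 -m handwheel '[[0,0,0.0007,0,0,0],[0,0,0.0013,0,0,0],[0,0,0.0013,0,0,0]]'; python3 -c "
from h import *
s=state();print(s['wrist_torque'])"
```

```text
clock: 11.15
position: [0.5158, 0.2326, 0.1738]
ee_rot: [0.514, 0.858, 0.0, 0.0]
ft_force: [3.1, -0.9, -1.6]
grip_width: 0.0465
finger_force: 14.7
clock: 11.4
position: [0.5158, 0.2326, 0.1731]
ee_rot: [0.514, 0.858, -0.0, 0.0]
ft_force: [3.3, -1.4, -1.1]
grip_width: 0.0467
finger_force: 14.7
[-0.30109184 -0.65196236  0.0210222 ]
```

```bash
python3 -m handwheel '[[-0.0005,0.0003,0.0007,0,0,0],[-0.0005,0.0003,0.0013,0,0,0],[-0.0005,0.0003,0.002,0,0,0],[-0.0005,0.0003,0.002,0,0,0]]'
```

```text
clock: 11.73
position: [0.5158, 0.2324, 0.1713]
ee_rot: [0.514, 0.858, -0.0, -0.0]
ft_force: [1.8, -0.6, -3.6]
grip_width: 0.0462
finger_force: 14.8
```

```bash
python3 -m handwheel '[[0,0,0.0007,0,0,0],[0,0,0.0013,0,0,0],[0,0,0.0013,0,0,0]]'
```

```text
clock: 11.98
position: [0.5158, 0.2324, 0.1706]
ee_rot: [0.514, 0.858, -0.0, -0.0]
ft_force: [0.7, -0.4, -2.4]
grip_width: 0.0462
finger_force: 14.8
```

```bash
python3 -m handwheel '[[0,0,0.0007,0,0,0],[0,0,0.0013,0,0,0],[0,0,0.0013,0,0,0]]'
```

```text
clock: 12.23
position: [0.5159, 0.2325, 0.1698]
ee_rot: [0.514, 0.858, -0.0, -0.0]
ft_force: [0.6, -0.4, -3.7]
grip_width: 0.0465
finger_force: 14.8
```

```bash
python3 -m handwheel '[[0,0,0.0007,0,0,0],[0,0,0.001,0,0,0],[0,0,0.001,0,0,0]]'
```

```text
clock: 12.48
position: [0.516, 0.2325, 0.1695]
ee_rot: [0.514, 0.858, -0.0, -0.0]
ft_force: [-1.5, -0.4, 1.1]
grip_width: 0.0463
finger_force: 14.8
```

Sunk about 7 mm and seated. Now clockwise, following 24 mm per turn.

```bash
python3 -m handwheel '[[0,0.0002,0.0002,0,0,0.05],[0,0.0004,0.0006,0,0,0.1],[0,0.0004,0.0006,0,0,0.1]]'; python3 -m handwheel '[[0,0.0002,0.0004,0,0,0.05],[0,0.0004,0.0008,0,0,0.1],[0,0.0004,0.0008,0,0,0.1]]'
```

```text
clock: 12.73
position: [0.5166, 0.2327, 0.1689]
ee_rot: [0.58, 0.815, 0.0, 0.0]
ft_force: [0.6, -1.9, -0.1]
grip_width: 0.0465
finger_force: 14.8
clock: 12.98
position: [0.5169, 0.2328, 0.1683]
ee_rot: [0.641, 0.767, 0.0, 0.0]
ft_force: [0.5, -1.0, -0.3]
grip_width: 0.0464
finger_force: 14.8
```

Smooth, with low forces; continuing.

```bash
python3 -m handwheel '[[0,0.0002,0.0004,0,0,0.05],[0,0.0004,0.0008,0,0,0.1],[0,0.0007,0.0012,0,0,0.15],[-0.0001,0.0009,0.0016,0,0,0.2],[-0.0001,0.0009,0.0016,0,0,0.2]]'; python3 -c "
from h import *
s=state();print(s['wrist_torque'])"
```

```text
clock: 13.4
position: [0.5176, 0.2328, 0.1671]
ee_rot: [0.753, 0.658, 0.0, 0.0]
ft_force: [1.3, 0.0, 0.4]
grip_width: 0.0464
finger_force: 14.8
[-0.10856074 -0.21935696  0.04594145]
```

```bash
python3 -m handwheel '[[0,0.0002,0.0004,0,0,0.05],[0,0.0004,0.0008,0,0,0.1],[0,0.0007,0.0012,0,0,0.15],[-0.0001,0.0009,0.0016,0,0,0.2],[-0.0001,0.0009,0.0016,0,0,0.2]]'; python3 -c "
from h import *
s=state();print(s['wrist_torque'],s['q'][5])"
```

```text
clock: 13.82
position: [0.5182, 0.2325, 0.1659]
ee_rot: [0.846, 0.533, 0.0, 0.0]
ft_force: [1.0, -0.3, -0.2]
grip_width: 0.0461
finger_force: 14.8
[-0.09783783 -0.20856413 -0.02125312] 0.7749692002334952
```

```bash
python3 -m handwheel '[[0,0.0002,0.0004,0,0,0.05],[0,0.0004,0.0008,0,0,0.1],[0,0.0007,0.0012,0,0,0.15],[-0.0001,0.0009,0.0016,0,0,0.2],[-0.0001,0.0009,0.0016,0,0,0.2]]'
```

```text
clock: 14.23
position: [0.5187, 0.2322, 0.1646]
ee_rot: [0.919, 0.394, 0.0, 0.0]
ft_force: [0.0, -0.3, 1.2]
grip_width: 0.0464
finger_force: 14.8
```

```bash
python3 -m handwheel '[[0,0.0002,0.0004,0,0,0.05],[0,0.0004,0.0008,0,0,0.1],[0,0.0007,0.0012,0,0,0.15],[-0.0001,0.0009,0.0016,0,0,0.2],[-0.0001,0.0009,0.0016,0,0,0.2]]'; python3 -c "
from h import *
s=state();print(s['wrist_torque'],s['q'][5])"
```

```text
clock: 14.65
position: [0.5191, 0.2317, 0.1635]
ee_rot: [0.969, 0.245, 0.0, -0.0]
ft_force: [-1.2, 0.0, 0.3]
grip_width: 0.0469
finger_force: 14.8
[-0.01860495 -0.04684743  0.01214711] 1.4001798239671273
```

A quarter turn is done, with the nut about 6 mm above the lands. Releasing and lifting.

```bash
python3 -m handwheel '[[0,0,0,0,0,0],[0,0,0,0,0,0],[0,0,0,0,0,0],[0,0,0,0,0,0],[0,0,0,0,0,0],[0,0,0,0,0,0],[0,0,0,0,0,0],[0,0,0,0,0,0]]' -0.6; python3 -m handwheel '[[0,0,-0.02,0,0,0],[0,0,-0.06,0,0,0],[0,0,-0.11,0,0,0],[0,0,-0.16,0,0,0],[0,0,-0.18,0,0,0],[-0.05,0,-0.18,0,0,0],[-0.1,0,-0.18,0,0,0],[-0.1,0,-0.18,0,0,0]]'
python3 - <<'E'
from h import *
for n in ['scene','side']: snap(n,n+'5.png')
P,w=snap('wrist','w5.png')
print([np.round(proj(P,[.5177,.2292,z],True),1).tolist() for z in (.094,.108,.122)])
f=lambda i,k:cv2.resize(i,k,interpolation=cv2.INTER_CUBIC)
sc=cv2.imread('pics/scene5.png');im=cv2.imread('pics/side5.png')
cv2.imwrite('pics/crop5.png',np.hstack([cv2.convertScaleAbs(np.vstack([f(sc[105:180,205:295],(360,300)),f(im[90:170,135:231],(360,300))]),alpha=1.7),f(w[0:300,140:360,::-1],(440,600))]))
E
```

```text
clock: 15.32
position: [0.519, 0.2317, 0.1633]
ee_rot: [0.97, 0.244, 0.0, -0.0]
ft_force: [0.9, -0.1, -1.0]
grip_width: 0.076
finger_force: 0.0
clock: 15.98
position: [0.4483, 0.1944, 0.2967]
ee_rot: [0.97, 0.244, -0.002, 0.0]
ft_force: [-0.1, 0.6, -0.8]
grip_width: 0.0762
finger_force: 0.0
[[252.7, 112.9], [252.8, 112.8], [252.9, 112.7]]
```

View pics/crop5.png

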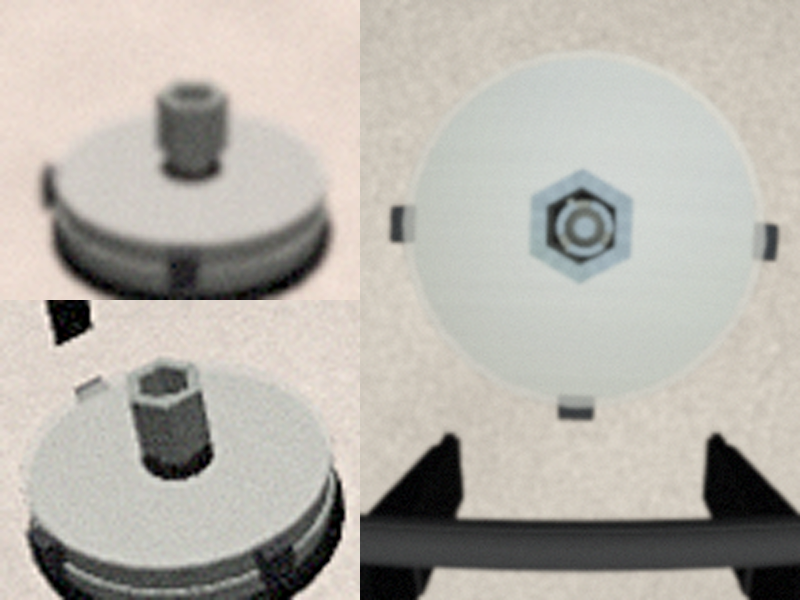

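The nut stands level and concentric on the stud (hex centre (581,226) and stud (584,228) in the crop, about 1 mm apart), low over the lid. The gripper is clear.

```bash
python3 -m handwheel '[[0,0,0,0,0,0],[0,0,0,0,0,0],[0,0,0,0,0,0],[0,0,0,0,0,0]]'; python3 -c "
from h import *
print(manip.hand_in())"
```

```text
clock: 16.47
position: [0.4535, 0.1965, 0.2983]
ee_rot: [0.97, 0.244, -0.0, 0.0]
ft_force: [-0.4, -0.0, -0.5]
grip_width: 0.0762
finger_force: 0.0
the job is handed in; nothing more can be done
None
```

The middle nut is on the stud: it dropped in after about 50° counter-clockwise, was turned 90° clockwise to about 6 mm above the lands by the arm's z reading, then released and handed in at 16.5 s with low contact forces (about 9 N at most in the readings); hand-in returned no verdict.

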